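# Rack the drill-press heads in reverse order

### The job

The four drill-press heads (hole saw, sanding drum, wire brush, flap wheel) stand in the cups of the wooden block in the order they were used. Move them to the four places of the grey metal tray in the reverse order, so that the one at the left end of the block ends at the right end of the tray, the second from the left second from the right, and so on (left and right as the robot sees them, facing the bench). Each must end standing upright, shank up, on the floor of its own place, and none may be knocked over on the way.

Things in the scene. Friction and masses are not known exactly. Their poses are not given: they have to be found in the camera images.
- hole_saw: hole saw standing on its teeth: dark steel cylinder 48 mm across, 42 mm high, three dark round ports in its top, steel hub 26 mm across and 10 mm high, then the steel shank 12 mm across and 38 mm long, pointing up; origin at the centre of the underside, own z axis up along the shank (turn about it does not matter). Shank from 52 to 90 mm above the origin. About 150 g
- sanding_drum: sanding drum standing on end: reddish-brown abrasive cylinder 38 mm across, 52 mm high, the slimmest of the four, black washer 28 mm across and 4 mm thick, then the steel shank 12 mm across and 38 mm long, pointing up; origin at the centre of the underside, own z axis up along the shank (turn about it does not matter). Shank from 56 to 94 mm above the origin. About 100 g
- wire_brush: cup wire brush standing on its bristles: brass bristles flaring to 50 mm across at the bottom, 20 mm high, steel cup above tapering from 44 to 22 mm across, then the steel shank 12 mm across and 38 mm long, pointing up; origin at the centre of the underside, own z axis up along the shank (turn about it does not matter). Shank from 40 to 78 mm above the origin. About 120 g
- flap_wheel: flap wheel lying flat: a fan of eighteen tan sandpaper flaps around a black core, about 48 mm across, 28 mm high, steel hub 24 mm across and 6 mm high, then the steel shank 12 mm across and 38 mm long, pointing up; origin at the centre of the underside, own z axis up along the shank (turn about it does not matter). Shank from 34 to 72 mm above the origin, the lowest of the four. About 90 g
- cup_saw: fixed square black plastic cup, 64 x 64 mm, 10 mm high, walls and floor 3 mm, that the hole saw stands in at the start; all four cups look alike and are fixed in a row on the wooden block, 70 mm apart, at 105, 35, -35 and -105 mm along the block's own y axis. Origin at the centre of its underside, axes parallel to the block's
- cup_drum: fixed square black plastic cup, 64 x 64 mm, 10 mm high, walls and floor 3 mm, that the sanding drum stands in at the start; all four cups look alike and are fixed in a row on the wooden block, 70 mm apart, at 105, 35, -35 and -105 mm along the block's own y axis. Origin at the centre of its underside, axes parallel to the block's
- cup_brush: fixed square black plastic cup, 64 x 64 mm, 10 mm high, walls and floor 3 mm, that the wire brush stands in at the start; all four cups look alike and are fixed in a row on the wooden block, 70 mm apart, at 105, 35, -35 and -105 mm along the block's own y axis. Origin at the centre of its underside, axes parallel to the block's
- cup_flap: fixed square black plastic cup, 64 x 64 mm, 10 mm high, walls and floor 3 mm, that the flap wheel stands in at the start; all four cups look alike and are fixed in a row on the wooden block, 70 mm apart, at 105, 35, -35 and -105 mm along the block's own y axis. Origin at the centre of its underside, axes parallel to the block's
- block: fixed pale wooden block 80 x 290 mm, 22 mm high, that carries the row of four cups on its top. Origin at the centre of its underside; own x across the block, own y along the row towards the robot's left (within 0.18 rad of world y), z up. It may be the nearer or the farther of the two racks
- tray: fixed grey sheet-metal tray 72 x 283 mm, walls and three dividers 15 mm high and 3 mm thick, floor 3 mm thick: four places in a row, each 66 mm (across) by about 67 mm, empty at the start. Origin at the centre of its underside; own x across the tray, own y along the row towards the robot's left (within 0.18 rad of world y), z up. Place centres at 105, 35, -35 and -105 mm along own y, on its centre line; inner floor 3 mm above the origin

How it is judged:
By the outcome, as a careful person would: the job done as asked, in the order asked, and still so for the second after the job is handed in, with the robot touching nothing.
It also fails if it takes over 99 s, if anything falls off the work surface, if the arm or the gripper's body presses on something with over 40 N, if the wrist force passes 120 N, or if a joint passes its speed limit or range.

### The arm

A 6-joint arm with a two-finger parallel gripper is mounted at the origin on the work surface. World frame = base frame: x ahead of the robot, y to its left, z up, the work surface at z = 0. Lengths are in mm, angles in rad, forces in N, time in s.
With the tool pointing down it reaches from about 400 to 925 mm from the base axis. Payload 12.5 kg.
Tool frame: the origin (TCP) lies on the mounting face of the last link; the fingertips stand 190 mm ahead of it and the grasp point (between the pads) lies 171 mm ahead of it; z points along the fingers, y is the line along which they close (so a half turn about z gives the same grasp; the last joint's range is limited). The gripper opens to 95 mm and grips with 3 to 60 N. Pads are 20 mm wide; open, the fingers measure 119 mm over their backs; the gripper's body (75 mm by 180 mm) begins 59 mm behind the grasp point.
Start: joints at [-1.359, 0.491, 1.559, -0, 1.092, -0.106], TCP at [195.318, -593.697, 404.761] pointing down, gripper open.
Joint ranges: [-3.1, 3.1], [-0.84, 2.19], [0.05, 2.79], [-1.13, 4.28], [0.06, 2.93], [-2.69, 2.69]. Speed limits (rad/s): [2.22, 2.22, 2.79, 3.14, 3.14, 3.14].

### API

Orientations are given as [roll, pitch, yaw] about the fixed x, y, z axes, in that order (R = Rz(yaw) Ry(pitch) Rx(roll)).
In Python, from cell import env gives the robot as it stands.
- The arm moves only by the tool carry_out, never from a script. Its argument "series" is a list of rows, each a list of 5 numbers: the shift along the tool's x, y, z in m, then the turn about the tool's z in degrees, then the opening, from 0 (shut) to 1 (fully open). A call has 1 to 20 rows; each row is the pose to reach, as a shift and turn from the pose commanded when the call began, along the tool's axes at that moment; what a row does not reach only later rows make up. A row lasts 1/8 s, in which the tool goes at most 62.5 mm and 10.7 degrees, less where a joint would pass 70% of its speed; a pose out of reach is approached as far as the arm can. A call with a gripper value outside its range is refused whole. The fingers move at their own pace and stop on an object; the grip force is fixed at half the most. Time passes only in rows, so rows that repeat a pose let the fingers close. It gives the time, the measured TCP pose, the force, the opening and the grip force at its end, in the units of the state.
- env.state(): the state, without advancing time (a new reading comes with each control period).
- env.read_camera(name): name is "side" or "top"; returns (picture, depth): 400x640x3 uint8, red, green, blue; 400x640 float32, mm along the optical axis (not along the pixel's ray), 0 where there is no reading.
- env.get_calibration(name): a dict with "intrinsics" (3x3 intrinsics, pixels), "cam_to_world" (4x4, takes a point from camera to world coordinates). Camera axes: x right, y up, looking along -z (the intrinsics and any distortion apply to the point x, -y, -z); pixel columns grow to the right and rows downward; lengths in mm; the calibration is good to about 2 mm. A picture is of the moment at which its call begins. get_calibration takes no time and is no camera call.
- env.job_done(): hands the job in; it is judged then, once.
The state is a dict: "t": time; "joints": joint angles; "qvel": joint speeds; "tau": joint torques, N m; "eef_pos": TCP position; "tcp_rot": TCP orientation; "ft_force": force on the tool from outside, world axes, zero at the start; "moment": the same for the moment, N m; "opening": opening from 0.0 (shut) to 1.0 (fully open); "grip_force": force on a finger pad.
Only numpy, scipy, OpenCV 4.12 (cv2) and the standard library are available. Lean on these libraries where they do the work, as an engineer would, in place of code of your own. Each camera call takes 0.05 s, during which the arm holds its last target. There are 200 camera calls.

## Working session

There is one attempt and no reset: what is moved stays moved. The work goes in short steps, Python scripts to look and compute and a tool call to move; the robot and the scene stay as the last step left them, time stands still between calls to the robot, and variables do not carry over. Pictures are saved under pics/ and viewed, at most 14 in all, crops included, and the job is handed in when it is done.

Besides the shell and the picture viewer there is one more tool, called after ">>>" as name(argument=value, ...) on one line, values as JSON. carry_out: Moves the arm, as the interface text tells. Its arguments: {"type":"object","properties":{"series":{"type":"array","items":{"type":"array","items":{"type":"number"}}}},"required":["series"]}

```bash
mkdir -p pics; python3 - <<'E'
from cell import env
import cv2,numpy as np
s=env.state();print(s)
for n in("top","side"):
    p,d=env.read_camera(n);cv2.imwrite(f"pics/{n}0.png",p[:,:,::-1]);np.savez(f"{n}0.npz",p=p,d=d)
    c=env.get_calibration(n);print(n,c)
E
```

```text
{'t': 0.0, 'joints': array([-1.35861509e+00,  4.91556314e-01,  1.55945505e+00,  3.76613981e-06,
        1.09170434e+00, -1.05593592e-01]), 'qvel': array([ 0.00055314,  0.00093012,  0.00179956,  0.00124687,  0.00057224,
       -0.0006611 ]), 'tau': array([-2.29530298e-03, -6.12644434e+01, -2.58180875e+01,  6.91037276e-02,
        4.82711813e-02, -1.36263784e-04]), 'eef_pos': array([ 195.30156716, -593.66458666,  404.16172103]), 'tcp_rot': array([-3.14047621e+00, -1.21688067e-04,  3.17773022e-01]), 'ft_force': array([-0.61985005, -0.32087037, -0.13095221]), 'moment': array([-0.04881745,  0.02279754, -0.00863004]), 'grip_force': 0.0, 'opening': 0.9999878907430628}
top {'intrinsics': array([[379.95603626,   0.        , 318.11067378],
       [  0.        , 379.95603626, 202.97406156],
       [  0.        ,   0.        ,   1.        ]]), 'cam_to_world': array([[-2.41924697e-02,  9.94472501e-01, -1.02172251e-01,
         4.70302560e+02],
       [-9.98327278e-01, -2.94008441e-02, -4.97818973e-02,
        -4.18783120e+01],
       [-5.25106784e-02,  1.00796998e-01,  9.93520304e-01,
         7.37443236e+02],
       [ 0.00000000e+00,  0.00000000e+00,  0.00000000e+00,
         1.00000000e+00]])}
side {'intrinsics': array([[365.51725746,   0.        , 319.54306475],
       [  0.        , 365.51725746, 200.49373005],
       [  0.        ,   0.        ,   1.        ]]), 'cam_to_world': array([[ 9.84419838e-01,  1.18201666e-01, -1.30176606e-01,
         4.61903072e+02],
       [-1.75478449e-01,  6.13368350e-01, -7.70056220e-01,
        -5.01381376e+02],
       [-1.11757181e-02,  7.80901808e-01,  6.24553816e-01,
         4.62511832e+02],
       [ 0.00000000e+00,  0.00000000e+00,  0.00000000e+00,
         1.00000000e+00]])}
```

View pics/top0.png

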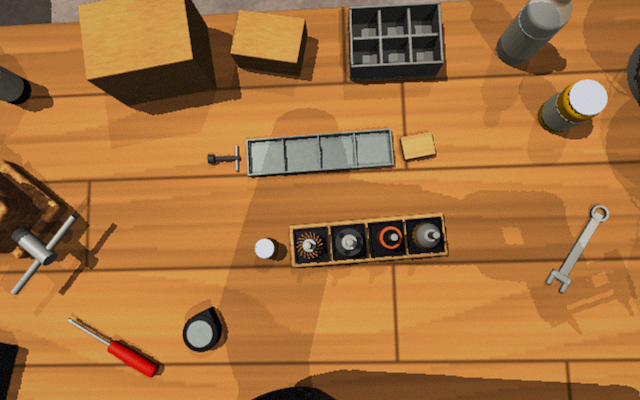

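View pics/side0.png

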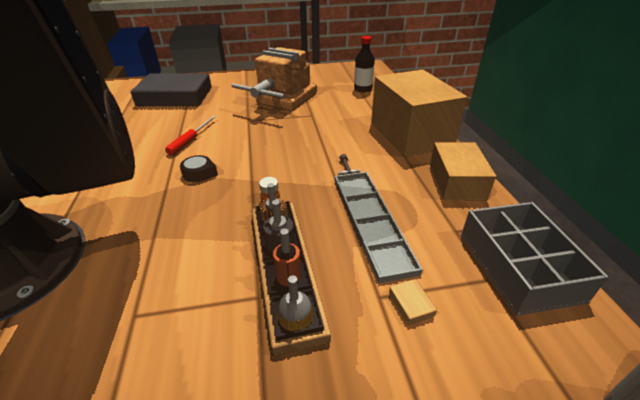

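The top view shows, from the robot's left to its right, the flap wheel (309,246), hole saw (348,242), sanding drum (391,238) and wire brush (428,235). The tray runs from (247,155) to (394,150), with a clamp near its left end and a small wood piece at its right. A white bottle stands at (264,248), left of the block. The side view agrees.

```bash
cat > h.py <<'E'
from cell import env
import cv2,numpy as np
def cloud(n,d):
    c=env.get_calibration(n);K=c["intrinsics"];T=c["cam_to_world"]
    v,u=np.mgrid[0:400,0:640]
    P=np.stack([(u-K[0,2])/K[0,0]*d,-(v-K[1,2])/K[1,1]*d,-d],-1)
    W=P@T[:3,:3].T+T[:3,3]; W[d<=0]=np.nan
    return W
def ray(n,uv,z):
    c=env.get_calibration(n);K=c["intrinsics"];T=c["cam_to_world"]
    uv=np.atleast_2d(uv).astype(float)
    r=np.stack([(uv[:,0]-K[0,2])/K[0,0],-(uv[:,1]-K[1,2])/K[1,1],-np.ones(len(uv))],-1)@T[:3,:3].T
    return (T[:3,3]+r*((z-T[2,3])/r[:,2])[:,None])
E
python3 - <<'E'
from h import *
z=np.load("top0.npz");p,d=z["p"],z["d"];W=cloud("top",d)
print("table z",np.nanmedian(W[290:350,250:380,2]))
def rect(m,name):
    q=W[m][:,:2].astype(np.float32);r=cv2.minAreaRect(q);print(name,r,len(q));print(cv2.boxPoints(r))
v,u=np.mgrid[0:400,0:640]
Z=W[...,2]
m=(u>283)&(u<455)&(v>205)&(v<275)&(Z>16)&(Z<36);rect(m,"block")
hsv=cv2.cvtColor(p,cv2.COLOR_RGB2HSV)
m=((u>243)&(u<399)&(v>120)&(v<182)&(hsv[...,1]<80)).astype(np.uint8)
c=max(cv2.findContours(m,0,2)[0],key=cv2.contourArea);
r=cv2.minAreaRect(ray("top",c[:,0],15)[:,:2].astype(np.float32));print("tray colour",r)
m=(u>243)&(u<399)&(v>120)&(v<182)&(Z>9)&(Z<22)&(hsv[...,1]<80);rect(m,"tray")
print("tray floor z",np.nanmedian(Z[150:155,270:280]))
for n,(cu,cv) in dict(flap=(311,243),saw=(350,241),drum=(393,237),brush=(432,235)).items():
    w=W[cv-22:cv+22,cu-19:cu+19].reshape(-1,3);w=w[~np.isnan(w[:,0])]
    zm=np.percentile(w[:,2],99.8);t=w[w[:,2]>zm-8];print(n,"top z",zm,np.median(t,0),len(t))
# obstacles near
for nm,(a,b,cc,dd) in dict(bottle=(235,262,250,280),clamp=(145,170,203,243),wood=(128,165,400,440)).items():
    w=W[a:b,cc:dd].reshape(-1,3);w=w[w[:,2]>6];print(nm,np.nanmin(w,0),np.nanmax(w,0))
E
```

```text
table z 0.09553668220542022
block ((473.35101318359375, -96.35768127441406), (80.09845733642578, 290.3656311035156), 3.411269426345825) 4689
[[ 424.73398    46.18485 ]
 [ 442.0115   -243.66629 ]
 [ 521.968    -238.9002  ]
 [ 504.69052    50.950928]]
tray colour ((643.3535766601562, -8.821853637695312), (75.47332000732422, 283.88494873046875), 2.241494655609131)
tray ((645.289794921875, -9.017227172851562), (72.36095428466797, 283.4212341308594), 2.1629912853240967) 893
[[ 603.78656  131.22688]
 [ 614.4836  -151.99242]
 [ 686.793   -149.26134]
 [ 676.096    133.95796]]
tray floor z 3.465129831352044
flap top z 98.58611694469889 [465.79873634   8.9324749   97.17352791] 39
saw top z 117.1878345447235 [470.62317459 -61.00432962 115.39146264] 42
drum top z 120.51643354349338 [ 476.8866413  -131.59667977  118.97072122] 43
brush top z 104.486012242414 [ 478.68889563 -202.1566649   103.08142761] 46
bottle [444.10213779  73.2022694    6.07867394] [482.18031719 110.42175133  48.83136451]
clamp [617.22339855 147.55604304   6.03766008] [666.39328016 209.95161922  20.47243932]
wood [ 624.0657015  -231.20890066    6.09162049] [ 677.08317012 -166.93437854   21.97679058]
```

All four shank tops stand within 2 mm of their expected heights and cup centres. The block and tray sizes also match the given ones. I'll close the fingers across the row (yaw 90°) and start with the wire brush, going to a hover above it.

>>> carry_out(series=[[0.039,-0.028,0,-7.2,0.7],[0.078,-0.057,0,-14.4,0.7],[0.117,-0.085,0,-21.5,0.7],[0.157,-0.113,0,-28.7,0.7],[0.196,-0.142,0,-35.9,0.7],[0.235,-0.17,0,-43.1,0.7],[0.274,-0.198,0,-50.3,0.7],[0.313,-0.227,0.02,-57.4,0.7],[0.352,-0.255,0.04,-64.6,0.7],[0.38,-0.275,0.06,-71.8,0.7],[0.3916,-0.2835,0.065,-71.8,0.7],[0.3916,-0.2835,0.065,-71.8,0.7],[0.3916,-0.2835,0.065,-71.8,0.7],[0.3916,-0.2835,0.065,-71.8,0.7]])

```text
t: 1.85
eef_pos: [478.3, -202.9, 340.3]
tcp_rot: [3.141, 0.001, 1.569]
ft_force: [-0.2, -0.2, 0.5]
opening: 0.698
grip_force: 0.0
```

Now in place to within 1 mm; the tool's x axis is world y, and its y axis is world x. Descend, grip, lift.

>>> carry_out(series=[[0.001,0,0.02,0,0.7],[0.001,0,0.045,0,0.7],[0.001,0,0.065,0,0.7],[0.001,0,0.078,0,0.7],[0.001,0,0.082,0,0.7],[0.001,0,0.082,0,0.7],[0.001,0,0.082,0,0],[0.001,0,0.082,0,0],[0.001,0,0.082,0,0],[0.001,0,0.082,0,0],[0.001,0,0.082,0,0],[0.001,0,0.082,0,0],[0.001,0,0.075,0,0],[0.001,0,0.055,0,0],[0.001,0,0.03,0,0],[0.001,0,0,0,0],[0.001,0,-0.03,0,0],[0.001,0,-0.04,0,0],[0.001,0,-0.04,0,0],[0.001,0,-0.04,0,0]])

```text
t: 4.35
eef_pos: [478.6, -201.0, 378.7]
tcp_rot: [-3.14, -0.001, 1.571]
ft_force: [-0.4, -0.2, -0.1]
opening: 0.123
grip_force: 30.0
```

```bash
python3 - <<'E'
from h import *
print(env.state()["opening"],env.state()["grip_force"])
p,d=env.read_camera("side");cv2.imwrite("pics/side1.png",p[:,:,::-1])
E
```

```text
0.1225644890193321 29.9991112947464
```

View pics/side1.png

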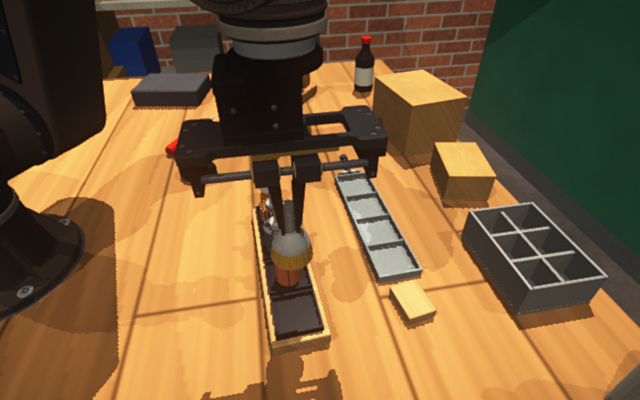

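The brush is held upright at (290,245) and its cup is empty. Carry it to the left place of the tray.

>>> carry_out(series=[[0.02,0.011,0,0,0],[0.06,0.033,0,0,0],[0.11,0.06,0,0,0],[0.16,0.088,0,0,0],[0.21,0.115,0,0,0],[0.255,0.139,0,0,0],[0.285,0.156,0,0,0],[0.297,0.1625,0,0,0],[0.297,0.1625,0,0,0],[0.297,0.1625,0.03,0,0],[0.297,0.1625,0.07,0,0],[0.297,0.1625,0.105,0,0],[0.297,0.1625,0.125,0,0],[0.297,0.1625,0.135,0,0],[0.297,0.1625,0.139,0,0],[0.297,0.1625,0.141,0,0],[0.297,0.1625,0.141,0,0],[0.297,0.1625,0.141,0,0]])

```text
t: 6.65
eef_pos: [641.2, 96.0, 239.3]
tcp_rot: [3.141, 0.0, 1.571]
ft_force: [-1.3, -1.1, -1.3]
opening: 0.121
grip_force: 30.0
```

```bash
python3 - <<'E'
from h import *
p,d=env.read_camera("side");cv2.imwrite("pics/side2.png",cv2.resize(p[120:320,240:480,::-1],None,fx=2.5,fy=2.5))
E
```

```text
(no output)
```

View pics/side2.png

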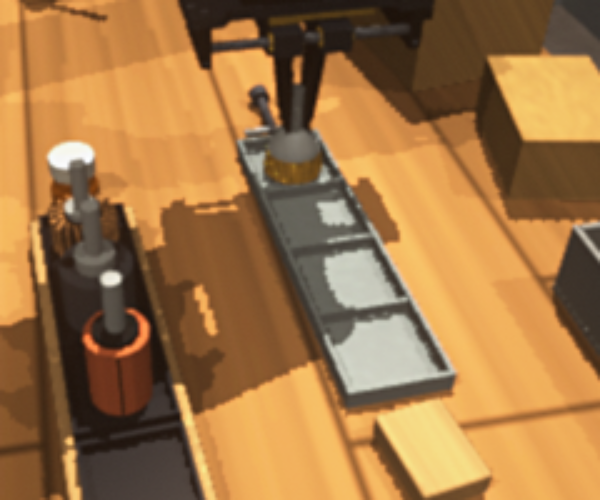

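The brush stands inside the left place, still held a millimetre or two above the floor. Lower it slightly, release, rise and go over the sanding drum.

>>> carry_out(series=[[0,0,0.001,0,0],[0,0,0.002,0,0],[0,0,0.002,0,0],[0,0,0.002,0,0.3],[0,0,0.002,0,0.5],[0,0,0.002,0,0.5],[0,0,0.002,0,0.5],[0,0,-0.02,0,0.5],[0,0,-0.06,0,0.5],[0,0,-0.1,0,0.5],[-0.015,-0.011,-0.1,0,0.5],[-0.05,-0.036,-0.1,0,0.5],[-0.1,-0.073,-0.1,0,0.6],[-0.15,-0.109,-0.1,0,0.6],[-0.195,-0.141,-0.1,0,0.6],[-0.22,-0.16,-0.1,0,0.6],[-0.2275,-0.165,-0.1,0,0.6],[-0.2275,-0.165,-0.1,0,0.6],[-0.2275,-0.165,-0.1,0,0.6]])

```text
t: 9.07
eef_pos: [476.7, -130.9, 338.5]
tcp_rot: [-3.142, -0.0, 1.572]
ft_force: [-0.1, -0.1, 0.0]
opening: 0.6
grip_force: 0.0
```

```bash
python3 - <<'E'
from h import *
p,d=env.read_camera("side");cv2.imwrite("pics/side3.png",cv2.resize(p[120:320,240:480,::-1],None,fx=2.5,fy=2.5))
E
```

```text
(no output)
```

View pics/side3.png

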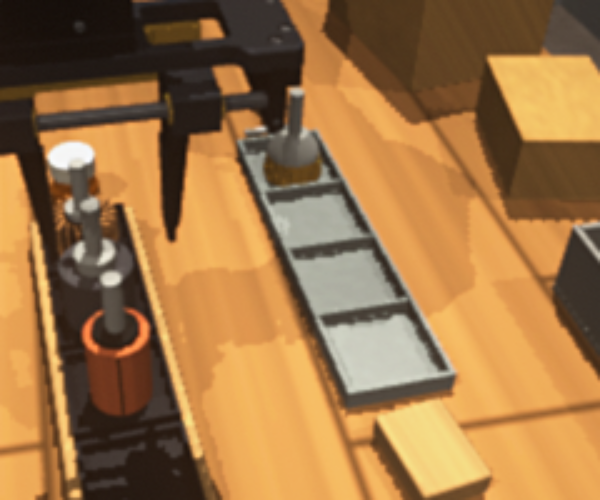

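The brush stands upright in the left place and the gripper is over the drum. Pick up the drum.

>>> carry_out(series=[[-0.0005,0,0.02,0,0.6],[-0.0005,0,0.045,0,0.6],[-0.0005,0,0.06,0,0.6],[-0.0005,0,0.065,0,0.6],[-0.0005,0,0.065,0,0.6],[-0.0005,0,0.065,0,0.6],[-0.0005,0,0.065,0,0],[-0.0005,0,0.065,0,0],[-0.0005,0,0.065,0,0],[-0.0005,0,0.065,0,0],[-0.0005,0,0.065,0,0],[-0.0005,0,0.065,0,0],[-0.0005,0,0.058,0,0],[-0.0005,0,0.035,0,0],[-0.0005,0,0.005,0,0],[-0.0005,0,-0.025,0,0],[-0.0005,0,-0.042,0,0],[-0.0005,0,-0.042,0,0],[-0.0005,0,-0.042,0,0]])

```text
t: 11.5
eef_pos: [476.0, -132.0, 380.2]
tcp_rot: [-3.141, -0.0, 1.571]
ft_force: [0.5, 1.0, -0.8]
opening: 0.123
grip_force: 30.0
```

>>> carry_out(series=[[0.01,0.011,0,0,0],[0.035,0.037,0,0,0],[0.065,0.069,0,0,0],[0.1,0.106,0,0,0],[0.13,0.138,0,0,0],[0.15,0.16,0,0,0],[0.158,0.168,0,0,0],[0.158,0.168,0,0,0],[0.158,0.168,0.03,0,0],[0.158,0.168,0.07,0,0],[0.158,0.168,0.1,0,0],[0.158,0.168,0.118,0,0],[0.158,0.168,0.125,0,0],[0.158,0.168,0.1275,0,0],[0.158,0.168,0.129,0,0],[0.158,0.168,0.129,0,0],[0.158,0.168,0.129,0,0]])

```text
t: 13.62
eef_pos: [644.2, 26.0, 252.2]
tcp_rot: [3.141, 0.0, 1.571]
ft_force: [0.2, -0.5, -1.7]
opening: 0.119
grip_force: 30.0
```

>>> carry_out(series=[[0,0,0.0005,0,0],[0,0,0.0005,0,0.3],[0,0,0.0005,0,0.5],[0,0,0.0005,0,0.5],[0,0,0.0005,0,0.5],[0,0,-0.02,0,0.5],[0,0,-0.06,0,0.5],[0,0,-0.088,0,0.5],[0,0,-0.088,0,0.5],[-0.01,-0.02,-0.088,0,0.5],[-0.027,-0.053,-0.088,0,0.6],[-0.047,-0.093,-0.088,0,0.6],[-0.067,-0.133,-0.088,0,0.6],[-0.08,-0.16,-0.088,0,0.6],[-0.0872,-0.1733,-0.088,0,0.6],[-0.0872,-0.1733,-0.088,0,0.6],[-0.0872,-0.1733,-0.088,0,0.6]])

```text
t: 15.75
eef_pos: [471.7, -61.1, 339.6]
tcp_rot: [3.141, 0.0, 1.571]
ft_force: [0.4, -0.8, -0.3]
opening: 0.602
grip_force: 0.0
```

```bash
python3 - <<'E'
from h import *
p,d=env.read_camera("side");cv2.imwrite("pics/side4.png",cv2.resize(p[120:320,240:480,::-1],None,fx=2.5,fy=2.5))
E
```

```text
(no output)
```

View pics/side4.png

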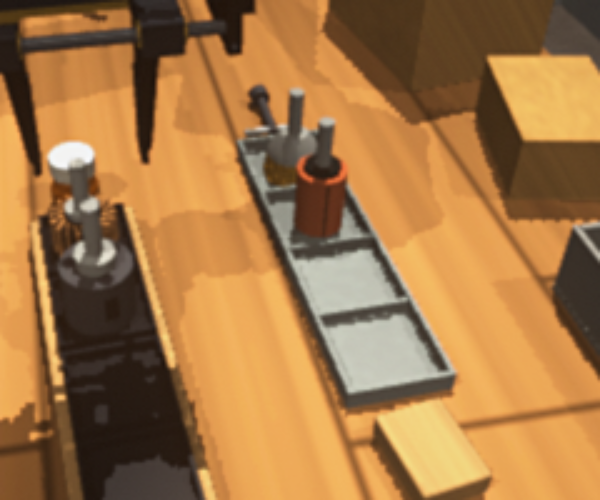

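The drum and brush stand upright in their places. Next the hole saw.

>>> carry_out(series=[[0,-0.0005,0.02,0,0.6],[0,-0.0005,0.045,0,0.6],[0,-0.0005,0.063,0,0.6],[0,-0.0005,0.069,0,0.6],[0,-0.0005,0.069,0,0.6],[0,-0.0005,0.069,0,0.6],[0,-0.0005,0.069,0,0],[0,-0.0005,0.069,0,0],[0,-0.0005,0.069,0,0],[0,-0.0005,0.069,0,0],[0,-0.0005,0.069,0,0],[0,-0.0005,0.069,0,0],[0,-0.0005,0.062,0,0],[0,-0.0005,0.035,0,0],[0,-0.0005,0.005,0,0],[0,-0.0005,-0.025,0,0],[0,-0.0005,-0.04,0,0],[0,-0.0005,-0.04,0,0],[0,-0.0005,-0.04,0,0]])

```text
t: 18.18
eef_pos: [470.2, -61.2, 379.3]
tcp_rot: [-3.141, -0.0, 1.571]
ft_force: [0.3, 0.5, -1.9]
opening: 0.118
grip_force: 30.0
```

>>> carry_out(series=[[0.001,0.012,0,0,0],[0.004,0.04,0,0,0],[0.008,0.08,0,0,0],[0.012,0.12,0,0,0],[0.015,0.15,0,0,0],[0.017,0.17,0,0,0],[0.017,0.176,0,0,0],[0.017,0.176,0,0,0],[0.017,0.176,0.03,0,0],[0.017,0.176,0.07,0,0],[0.017,0.176,0.1,0,0],[0.017,0.176,0.118,0,0],[0.017,0.176,0.126,0,0],[0.017,0.176,0.129,0,0],[0.017,0.176,0.1305,0,0],[0.017,0.176,0.1305,0,0],[0.017,0.176,0.1305,0,0]])

```text
t: 20.3
eef_pos: [646.4, -44.2, 249.7]
tcp_rot: [3.141, 0.0, 1.571]
ft_force: [-0.9, -0.2, -1.5]
opening: 0.12
grip_force: 30.0
```

>>> carry_out(series=[[0,0,0.001,0,0],[0,0,0.001,0,0.3],[0,0,0.001,0,0.5],[0,0,0.001,0,0.5],[0,0,0.001,0,0.5],[0,0,-0.02,0,0.5],[0,0,-0.06,0,0.5],[0,0,-0.09,0,0.5],[0,0,-0.09,0,0.5],[0.004,-0.015,-0.09,0,0.5],[0.014,-0.05,-0.09,0,0.6],[0.028,-0.095,-0.09,0,0.6],[0.041,-0.14,-0.09,0,0.6],[0.05,-0.17,-0.09,0,0.6],[0.053,-0.18,-0.09,0,0.6],[0.053,-0.18,-0.09,0,0.6],[0.053,-0.18,-0.09,0,0.6]])

```text
t: 22.42
eef_pos: [467.4, 8.5, 339.0]
tcp_rot: [3.141, 0.0, 1.571]
ft_force: [0.7, -1.2, -0.6]
opening: 0.598
grip_force: 0.0
```

```bash
python3 - <<'E'
from h import *
p,d=env.read_camera("side");cv2.imwrite("pics/side5.png",cv2.resize(p[120:320,240:480,::-1],None,fx=2.5,fy=2.5))
E
```

```text
(no output)
```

View pics/side5.png

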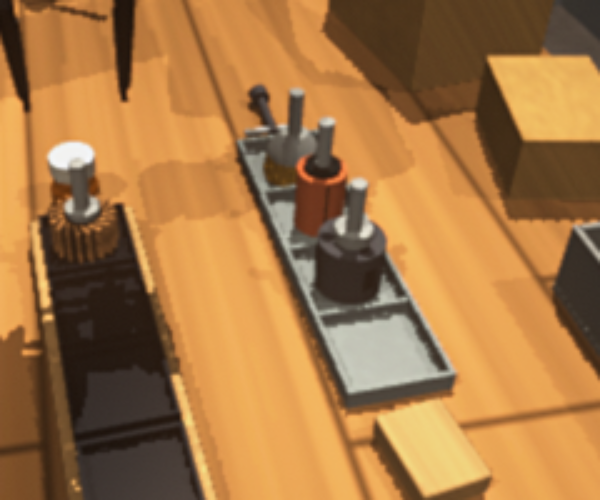

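The saw, drum and brush all stand upright. Last, the flap wheel.

>>> carry_out(series=[[0,-0.001,0.02,0,0.6],[0,-0.001,0.05,0,0.6],[0,-0.001,0.075,0,0.6],[0,-0.001,0.085,0,0.6],[0,-0.001,0.087,0,0.6],[0,-0.001,0.087,0,0.6],[0,-0.001,0.087,0,0],[0,-0.001,0.087,0,0],[0,-0.001,0.087,0,0],[0,-0.001,0.087,0,0],[0,-0.001,0.087,0,0],[0,-0.001,0.087,0,0],[0,-0.001,0.08,0,0],[0,-0.001,0.055,0,0],[0,-0.001,0.025,0,0],[0,-0.001,-0.005,0,0],[0,-0.001,-0.023,0,0],[0,-0.001,-0.023,0,0],[0,-0.001,-0.023,0,0]])

```text
t: 24.85
eef_pos: [465.2, 8.8, 361.7]
tcp_rot: [-3.141, 0.0, 1.571]
ft_force: [0.0, 0.3, -0.8]
opening: 0.115
grip_force: 30.0
```

>>> carry_out(series=[[-0.008,0.012,0,0,0],[-0.027,0.04,0,0,0],[-0.053,0.08,0,0,0],[-0.08,0.12,0,0,0],[-0.103,0.155,0,0,0],[-0.117,0.175,0,0,0],[-0.1225,0.1835,0,0,0],[-0.1225,0.1835,0,0,0],[-0.1225,0.1835,0.03,0,0],[-0.1225,0.1835,0.07,0,0],[-0.1225,0.1835,0.1,0,0],[-0.1225,0.1835,0.12,0,0],[-0.1225,0.1835,0.128,0,0],[-0.1225,0.1835,0.1305,0,0],[-0.1225,0.1835,0.1315,0,0],[-0.1225,0.1835,0.1315,0,0],[-0.1225,0.1835,0.1315,0,0]])

```text
t: 26.98
eef_pos: [649.0, -113.7, 231.2]
tcp_rot: [3.141, 0.0, 1.571]
ft_force: [-0.4, -1.2, -0.5]
opening: 0.12
grip_force: 30.0
```

>>> carry_out(series=[[0,0,0.001,0,0],[0,0,0.001,0,0.3],[0,0,0.001,0,0.5],[0,0,0.001,0,0.5],[0,0,0.001,0,0.5],[0,0,-0.02,0,0.5],[0,0,-0.06,0,0.5],[0,0,-0.11,0,0.5],[0,0,-0.15,0,0.5],[-0.02,-0.015,-0.15,0,0.5],[-0.06,-0.05,-0.15,0,0.6],[-0.1,-0.08,-0.15,0,0.6],[-0.15,-0.1,-0.15,0,0.6],[-0.2,-0.12,-0.15,0,0.6],[-0.25,-0.12,-0.15,0,0.6],[-0.28,-0.12,-0.15,0,0.6],[-0.28,-0.12,-0.15,0,0.6],[-0.28,-0.12,-0.15,0,0.6]])

```text
t: 29.22
eef_pos: [528.5, -393.4, 379.8]
tcp_rot: [-3.14, -0.001, 1.571]
ft_force: [-0.2, -0.1, -0.5]
opening: 0.596
grip_force: 0.0
```

```bash
python3 - <<'E'
from h import *
p,d=env.read_camera("side");a=cv2.resize(p[120:320,240:480,::-1],(480,400))
p,d=env.read_camera("top");b=cv2.resize(p[110:200,220:420,::-1],(480,216))
cv2.imwrite("pics/fin.png",np.vstack([a,b])[:600])
W=cloud("top",d)[115:200,235:405].reshape(-1,3)
o=np.array([645.3,-9.0]);e=np.array([-.0377,.9993])
for k,n,h in((105,"brush",81),(35,"drum",97),(-35,"saw",93),(-105,"flap",75)):
    c=o+k*e;w=W[(np.hypot(*(W[:,:2]-c).T)<30)];zm=np.nanmax(w[:,2]);t=w[w[:,2]>zm-8];print(n,h,zm,np.median(t,0)[:2]-c)
E
```

```text
brush 81 83.34230130448259 [ 1.25260871 -2.26490085]
drum 97 99.99257521601874 [ 2.51279519 -0.1017557 ]
saw 93 95.84281018679928 [1.46828101 0.56676519]
flap 75 77.01759057411084 [1.45913236 1.63440167]
```

View pics/fin.png

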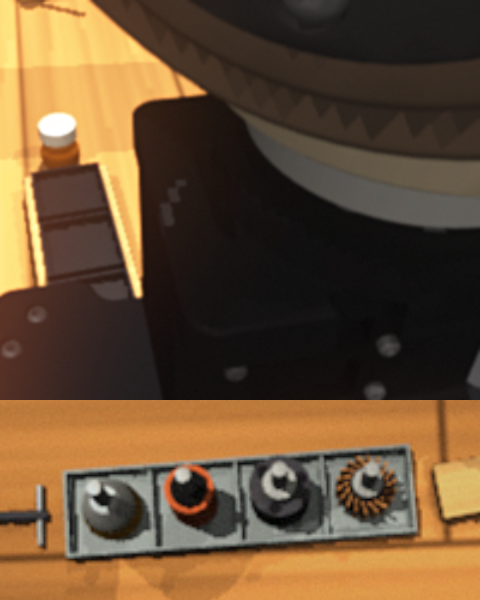

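The top view shows brush, drum, saw and flap wheel from left to right. All are upright, with shank heights and centres within 3 mm of expected. The side view is blocked by the arm.

```bash
python3 -c "
from cell import env
print(env.job_done())"
```

```text
the job is handed in; nothing more can be done
None
```

The job is handed in: all four heads stand upright in the tray in reverse order (wire brush, sanding drum, hole saw, flap wheel from left to right), with nothing knocked over, after about 29 s of robot time.

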